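# Refit a twist-in cup in its seat on a slotted condiment rail

## Robot

A 6-joint arm with a two-finger parallel gripper is mounted at the origin on the work surface; the furniture and walls round the work are solid. World frame = base frame: x ahead of the robot, y to its left, z up, the work surface at z = 0. Lengths are in m, angles in rad, forces in N, time in s.
With the tool pointing down it reaches from about 0.3 to 0.775 m from the base axis. Payload 14.6 kg.
Tool frame: the origin (TCP) lies midway between the tips of the shut fingers; the grasp point (between the pads) lies 19 mm behind it; z points along the fingers, y is the line along which they close (so a half turn about z gives the same grasp; the last joint's range is limited). The gripper opens to 94 mm and grips with 3 to 60 N. Pads are 16 mm wide; open, the fingers measure 119 mm over their backs; the gripper's body (75 mm by 177 mm) begins 78 mm behind the grasp point.
Start: joints at [1.121, 0.3, 1.521, -0, 1.321, -0.067], TCP at [0.205, 0.51, 0.205] pointing down, gripper open.
Joint ranges: [-3.03, 3.03], [-0.79, 2.21], [0.23, 2.52], [-1.04, 4.18], [0, 3.07], [-2.55, 2.55]. Speed limits (rad/s): [2.22, 2.22, 2.57, 3.14, 3.14, 3.14].

## Interface

Orientations are given as [roll, pitch, yaw] about the fixed x, y, z axes, in that order (R = Rz(yaw) Ry(pitch) Rx(roll)).
In Python, from station import telemetry, optics, ctrl gives the robot as it stands.
- The arm moves only by the tool carry_out, never from a script. Its argument "plan" is a list that holds one entry, the list of rows, each a list of 7 numbers: the shift along the tool's x, y, z in mm, then the turn, a rotation vector about the tool's x, y, z in rad, then the finger opening in mm, from 0 to 94. A call has 1 to 20 rows; each row shifts and turns the commanded pose from where the row before left it, along the tool's axes as they then stand; what a row does not reach is not made up. A row lasts 1/12 s, in which the tool goes at most 41.7 mm and 7.16 degrees, less where a joint would pass 70% of its speed; a pose out of reach is approached as far as the arm can. A call with a gripper value outside its range is refused whole. The fingers move at their own pace and stop on an object; "squeeze" is the grip in N (left out, the last holds). Time passes only in rows, so rows that do not move let the fingers close. It gives the time, the measured TCP pose, the force, the opening and the grip force at its end, in the units of the state.
- telemetry.get_obs(): the state, without advancing time (a new reading comes with each control period).
- optics.camera(name): name is "scene" or "top" or "wrist"; returns a dict with "pixels" (384x512x3 uint8, red, green, blue), "intrinsics" (3x3 intrinsics, pixels), "dist_coeffs" ([k1, k2, p1, p2, k3] as OpenCV has them; the pictures are not rectified), "origin" and "rotation" of the camera in the world. Camera axes: x right, y down, z forward; pixel columns grow to the right and rows downward; lengths in m; the calibration is good to about 2 mm. A picture is of the moment at which its call begins. There is no depth.
- ctrl.hand_in(): hands the job in; it is judged then, once.
The state is a dict: "time_s": time; "qpos": joint angles; "joint_vel": joint speeds; "tau": joint torques, N m; "ee_pos": TCP position; "eef_rot": TCP orientation; "force": force on the tool from outside, world axes, zero at the start; "moment": the same for the moment, N m; "grip_width": finger opening in m; "grip_force": force on a finger pad.
Only numpy, scipy, OpenCV 4.12 (cv2) and the standard library are available. Lean on these libraries where they do the work, as an engineer would, in place of code of your own. Each camera call takes 0.05 s, during which the arm holds its last target. There are 200 camera calls.

## Task

The loose steel cup was taken off the slotted condiment rail for washing: put it back in the empty stretch. Lower its hammer-head foot through the slot, press gently against its spring and turn it a quarter turn clockwise (seen from above) so that the foot catches under the lips, then slide it along until it springs up into its seat, and let go. Never force the cup against the rail, and leave the other jars, mills and bottles where they stand.

Things in the scene. Friction and masses are not known exactly. Their poses are not given: they have to be found in the camera images.
- rail: Aluminium slotted rail screwed to the worktop, 360 mm long (y), 54 wide (x), 23 high; origin at the centre of its underside. A slot 23.4 mm wide runs along the middle of its top, along y. Inside it is 48 mm wide, its floor 4 mm above the origin. A second cup, with the neighbour jar, is fixed at y = -115 mm; from y = -15 to +150 mm it is empty.
- rail_bay (a point): On the slot's centre line, level with the lips' top (23 mm up), 10 mm from the rail's centre towards its +y: a good place to enter. The lips are 4 mm thick, their slot edges turned down to 8 mm below the top. Only at the seat, a notch 26 mm long in these edges, hidden below, can the foot rise further. The seat's middle is somewhere between y = +30 and +90 mm on the rail: find it by feel.
- cup: Loose steel cup, upright on its foot, 73 mm high, about 160 g, 58 mm across; origin at the centre of the foot's underside, z up. Height of its origin over the rail's underside: 13 mm when the spring collar first touches the lips, under 6.5 mm to turn below the lip edges, 4 mm on the channel's floor; turned (x axis across the rail), it rises to 6.5 mm under the edges, 10.5 mm in the seat.
- cup_grip (a point): On the cup's axis, 55 mm above its origin, amid two flats on its +y and -y sides (24 mm wide, 40 to 70 mm above the origin, 61 mm over both) that are meant to be pinched. Two small wings on its +x and -x sides, 76 mm over both, 34 to 56 mm up, point along the foot. By hand the cup needs no more than about 15 N any way; never push, pull or twist it with more than 25 N.
- cup_foot (a point): Centre of the hammer-head foot's underside (the cup's origin). The head is 45.6 mm long (cup x), 21 wide (y), 8.5 high, under a 19 mm stem. It enters along the slot with 1.2 mm to spare a side. Two diagonal corners are rounded: in the rail it turns clockwise only (seen from above) and stops on the channel's walls some 8 degrees past the quarter turn.
- cup_collar (a point): Centre of the underside of the black spring collar round the stem (50 mm across), 10 mm above the cup's origin when free. It lands on the lips and pushes the cup up with 3 N at once, then 0.8 N per mm: 8 N where the foot clears the lip edges, 10 N at the floor. After the turn it draws the foot up against the edges, and over the seat up into it, where the cup neither slides nor turns.
- grinder: Glass grinder jar with a tall black head, 48 mm in diameter, 150 mm high, on the worktop; origin at the centre of its underside. Leave it alone.
- neighbour_jar: White-topped glass grinder jar, 48 mm in diameter, 142 mm high, standing in the rail's other cup; origin at the centre of its underside. Leave it alone.
- spice_jar: Squat jar with a white lid, 47 mm in diameter, 98 mm high, on the worktop; origin at the centre of its underside. Leave it alone.
- mill: Turned wooden pepper mill, 55 mm in diameter, 166 mm high, on the worktop to the right; origin at the centre of its underside. Leave it alone.
- dropper_bottle: Small brown bottle with a black dropper top, 33 mm in diameter, 102 mm high, on the worktop to the left; origin at the centre of its underside. Leave it alone.
Not all that is in view belongs to the job. Leave any blue look-alike of the cup alone.

How it is judged:
On the way, in this order (a step that is already met when the one before it is completed fails the run):
1. the foot is down through the slot, below the edges of the lips, still along the slot (z of cup in the frame of rail between 0 and 0.008 m and x of cup in the frame of rail between -0.004 and 0.004 m and y of cup in the frame of rail between -0.03 and 0.155 m and angle between the x axis of cup and the y axis of rail, either way round below 0.3 rad), for 0.05 s.
2. the foot is turned across the rail below the edges of the lips (z of cup in the frame of rail between 0 and 0.008 m and x of cup in the frame of rail between -0.004 and 0.004 m and y of cup in the frame of rail between -0.03 and 0.155 m and angle between the x axis of cup and the x axis of rail, either way round below 0.3 rad), for 0.05 s.
At the end, for the whole second after the job is handed in: the cup has sprung up into the seat and stands released, at rest: foot across the rail within 0.2 rad, origin 9.3 to 11.8 mm above the rail's underside, within 4 mm of its centre line and 20 to 100 mm from its centre towards +y, tilted less than 0.06 rad (z of cup in the frame of rail between 0.0093 and 0.0118 m and x of cup in the frame of rail between -0.004 and 0.004 m and y of cup in the frame of rail between 0.02 and 0.1 m and angle between the x axis of cup and the x axis of rail, either way round below 0.2 rad and angle between cup's own z axis and vertical below 0.06 rad and linear speed of cup below 0.02 m/s); the robot touches nothing.
It fails at once if the cup is forced against the rail with more than 50 N in all (contact force between cup and rail above 50 N).
It fails at once if another jar, mill or bottle is moved by more than 20 mm or tipped (distance of any of grinder, neighbour_jar, spice_jar, mill, dropper_bottle from where it was at the start of the episode above 0.02 m or angle between any of grinder, neighbour_jar, spice_jar, mill, dropper_bottle's own z axis and vertical above 0.3 rad).
It also fails if it takes over 72 s, if anything falls off the work surface, if the arm or the gripper's body presses on something with over 40 N, if the wrist force passes 120 N, or if a joint passes its speed limit or range.

## Working session

There is one attempt and no reset: what is moved stays moved. The work goes in short steps, Python scripts to look and compute and a tool call to move; the robot and the scene stay as the last step left them, time stands still between calls to the robot, and variables do not carry over. Pictures are saved under pics/ and viewed, at most 10 in all, crops included, and the job is handed in when it is done.

Besides the shell and the picture viewer there is one more tool, called after ">>>" by a JSON object that holds its "api" and its "payload", one argument or row to a line. carry_out: Moves the arm, as the interface text tells. Its arguments: {"type":"object","properties":{"plan":{"type":"array","items":{"type":"array","items":{"type":"array","items":{"type":"number"}}}},"squeeze":{"type":"number"}},"required":["plan"]}

```bash
mkdir -p pics; cat > h.py <<'E'
import numpy as np, cv2, pickle
from station import telemetry, optics, ctrl
def snap(n,tag):
    c=optics.camera(n); pickle.dump(c,open(f'pics/{tag}.pkl','wb'))
    cv2.imwrite(f'pics/{tag}.png',np.ascontiguousarray(c['pixels'][:,:,::-1])); return c
def load(tag): return pickle.load(open(f'pics/{tag}.pkl','rb'))
def pix2plane(c,uv,z):
    K=np.array(c['intrinsics']);D=np.array(c['dist_coeffs'])
    p=cv2.undistortPoints(np.array(uv,float).reshape(-1,1,2),K,D)[:,0]
    r=np.c_[p,np.ones(len(p))]@np.array(c['rotation']).T; o=np.array(c['origin'])
    return o+r*((z-o[2])/r[:,2])[:,None]
def proj(c,P):
    R=np.array(c['rotation']);o=np.array(c['origin'])
    rv,_=cv2.Rodrigues(R.T); return cv2.projectPoints(np.array(P,float).reshape(-1,1,3),rv,-R.T@o,np.array(c['intrinsics']),np.array(c['dist_coeffs']))[0][:,0]
E
python3 - <<'E'
from h import *
a=snap('scene','s0');b=snap('top','t0')
im=np.hstack([cv2.imread('pics/s0.png'),cv2.imread('pics/t0.png')])
for c in(a,b):print(c['origin'],np.round(c['rotation'],2).tolist())
cv2.imwrite('pics/t0big.png',cv2.resize(cv2.imread('pics/t0.png'),(800,600)))
print(telemetry.get_obs())
E
```

```text
[ 0.05915738 -0.80769139  0.74454937] [-2.21, -0.01, -0.51]
[0.39735233 0.01202631 0.98004524] [-3.05, -0.02, -1.59]
{'time_s': 0.1, 'qpos': array([ 1.12142350e+00,  3.00378960e-01,  1.52153805e+00, -1.70580240e-05,
        1.32068620e+00, -6.65597566e-02]), 'joint_vel': array([ 0.00020221,  0.00104654, -0.00463223,  0.00056835,  0.00061854,
        0.00045628]), 'tau': array([ 9.26609246e-04, -5.32640219e+01, -3.53290451e+01,  7.10254395e-02,
        2.34098959e-02, -5.10548080e-05]), 'ee_pos': array([0.20532406, 0.50997835, 0.20495507]), 'eef_rot': array([-3.14058323e+00, -5.07266818e-05,  2.75878379e+00]), 'force': array([-0.73153824, -0.87095888,  0.22234048]), 'moment': array([-0.00157696,  0.05040802,  0.00021066]), 'grip_force': 0.0, 'grip_width': 0.0941687141272546}
```

View pics/t0big.png

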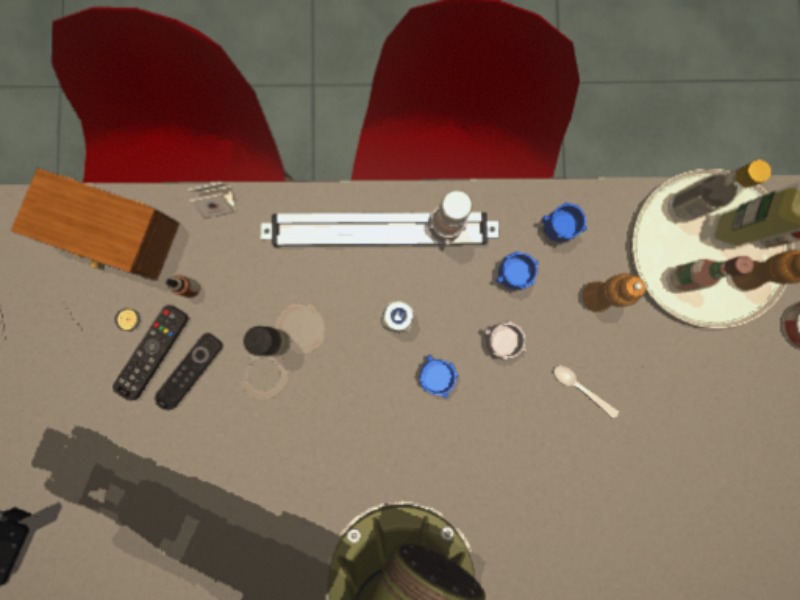

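View pics/s0.png

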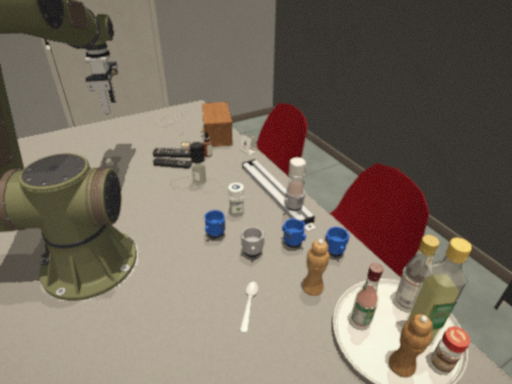

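The loose steel cup candidate is the grey one at top-view (506,341). The three blue look-alikes are at (566,222), (518,271) and (437,376). The rail runs from about (268,232) to (492,229), with the neighbour jar at its right (-y) end. I'll confirm both in enlarged crops.

```bash
python3 - <<'E'
from h import *
c=load('t0');im=cv2.imread('pics/t0.png')
a=cv2.resize(im[195:245,295:350],None,fx=7,fy=7,interpolation=cv2.INTER_CUBIC)
b=cv2.resize(im[125:170,160:325],None,fx=4.8,fy=4.8,interpolation=cv2.INTER_CUBIC)
o=np.zeros((a.shape[0]+b.shape[0],800,3),np.uint8);o[:b.shape[0],:b.shape[1]]=b[:,:800];o[b.shape[0]:,:a.shape[1]]=a
cv2.imwrite('pics/crop1.png',o);print(b.shape,a.shape)
s=.64
print(pix2plane(c,[[506*s,341*s]],.073),pix2plane(c,[[275*s,229*s],[486*s,229*s]],.023))
E
```

```text
(216, 792, 3) (350, 385, 3)Traceback (most recent call last):
  File "<stdin>", line 8, in <module>
  File "h.py", line 11, in pix2plane
    return o+r*((z-o[2])/r[:,2])[:,None]
                         ~^^^^^
IndexError: too many indices for array: array is 1-dimensional, but 2 were indexed
```

View pics/crop1.png

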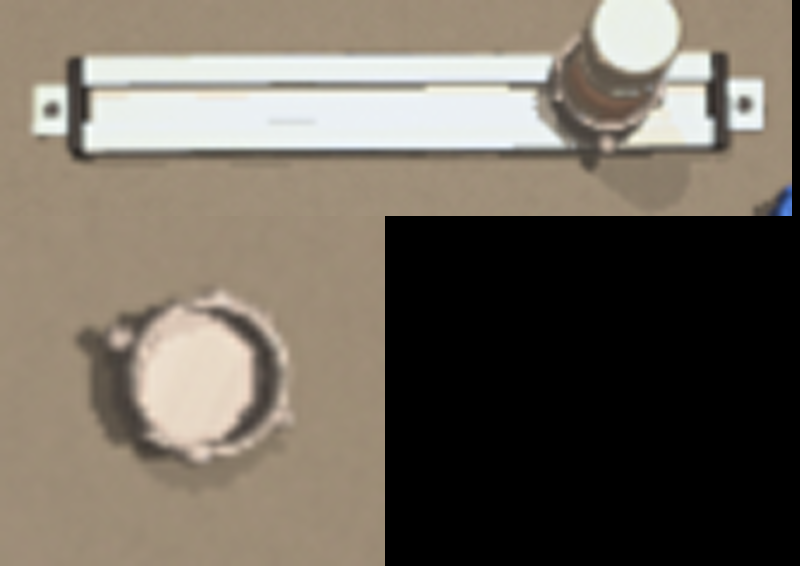

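The crop shows the steel cup with wings at about (118,337) and (285,418) in crop pixels. That puts the cup centre near top pixel (325,217.7) and the wing line about 26° below image-horizontal. Camera "rotation" is RPY, so I'll fix the helper.

```bash
python3 - <<'E'
s=open('h.py').read()
s=s.replace("import numpy as np, cv2, pickle","import numpy as np, cv2, pickle\nfrom scipy.spatial.transform import Rotation as Ro")
s=s.replace("np.array(c['rotation']).T","rot(c).T").replace("R=np.array(c['rotation'])","R=rot(c)")
s+="\ndef rot(c): return Ro.from_euler('xyz',c['rotation']).as_matrix()\n"
open('h.py','w').write(s)
E
python3 - <<'E'
from h import *
np.set_printoptions(precision=4,suppress=True)
c=load('t0')
A=lambda x,y:(295+x/7,195+(y-216)/7)
B=lambda x,y:(160+x/4.8,125+y/4.8)
print('rim',pix2plane(c,[A(210,375)],.073))
w=pix2plane(c,[A(118,337),A(288,416)],.05);print('wings',w,np.linalg.norm(w[0]-w[1]))
r=pix2plane(c,[B(68,57),B(75,158),B(728,52),B(728,150)],.023);print('rail corners',r,'len',np.linalg.norm(r[0]-r[2]),np.linalg.norm(r[0]-r[1]), r.mean(0))
r=pix2plane(c,[B(82,85),B(715,79)],.023);print('slot',r)
print('nb jar',pix2plane(c,[B(636,30)],.165))
E
```

```text
rim [[ 0.3998 -0.1815  0.073 ]]
wings [[ 0.4147 -0.1522  0.05  ]
 [ 0.3841 -0.2153  0.05  ]] 0.07005876222604099
rail corners [[ 0.6275  0.2157  0.023 ]
 [ 0.569   0.2115  0.023 ]
 [ 0.6259 -0.1627  0.023 ]
 [ 0.5689 -0.1611  0.023 ]] len 0.3784848271819016 0.058616678822630906 [0.5978 0.0259 0.023 ]
slot [[ 0.6111  0.2077  0.023 ]
 [ 0.6103 -0.1548  0.023 ]]
nb jar [[ 0.6036 -0.0919  0.165 ]]
```

>>> {"api": "carry_out", "payload": {
  "plan": [
    [[-24.4,-31.7,-2.5,0,0,0,94],[-24.4,-31.7,-2.5,0,0,0,94],[-24.4,-31.7,-2.5,0,0,0,94],[-24.4,-31.7,-2.5,0,0,0,94],[-24.4,-31.7,-2.5,0,0,0,94],[-24.4,-31.7,-2.5,0,0,0,94],[-24.4,-31.7,-2.5,0,0,0,94],[-24.4,-31.7,-2.5,0,0,0,94],[-24.4,-31.7,-2.5,0,0,0,94],[-24.4,-31.7,-2.5,0,0,0,94],[-24.4,-31.7,-2.5,0,0,0,94],[-24.4,-31.7,-2.5,0,0,0,94],[-24.4,-31.7,-2.5,0,0,0,94],[-24.4,-31.7,-2.5,0,0,0,94],[-24.4,-31.7,-2.5,0,0,0,94],[-24.4,-31.7,-2.5,0,0,0,94],[-24.4,-31.7,-2.5,0,0,0,94],[-24.4,-31.7,-2.5,0,0,0,94]]
  ]
}}

```text
time_s: 1.6
ee_pos: [0.3996, -0.1854, 0.2504]
eef_rot: [3.142, -0.0, 2.758]
force: [0.0, 0.4, 1.0]
grip_width: 0.0938
grip_force: 0.0
```

>>> {"api": "carry_out", "payload": {
  "plan": [
    [[0,0,0,0,0,0.117,94],[0,0,0,0,0,0.117,94],[0,0,0,0,0,0.117,94],[0,0,0,0,0,0.117,94],[0,0,0,0,0,0.117,94],[0,0,0,0,0,0.117,94],[0,0,0,0,0,0.117,94],[0,0,0,0,0,0.117,94],[0,0,0,0,0,0.117,94],[0,0,0,0,0,0.117,94],[0,0,0,0,0,0.117,94],[0,0,0,0,0,0.117,94],[0,0,0,0,0,0.117,94],[0,0,0,0,0,0.117,94],[0,0,0,0,0,0,94],[0,0,0,0,0,0,94]]
  ]
}}

```text
time_s: 2.93
ee_pos: [0.3996, -0.1831, 0.2503]
eef_rot: [-3.141, -0.0, 1.125]
force: [-0.1, 0.1, 0.3]
grip_width: 0.0941
grip_force: 0.0
```

```bash
cat >> h.py <<'E'
def delta(P,yaw=None):
    o=telemetry.get_obs();R=Ro.from_euler('xyz',o['eef_rot'])
    T=R.inv() if yaw is None else R.inv()
    d=1000*T.apply(np.array(P)-o['ee_pos']);y=o['eef_rot'][2]
    print('t',round(o['time_s'],2),'pos',o['ee_pos'].round(4),'rpy',o['eef_rot'].round(4),'F',o['force'].round(1),'M',o['moment'].round(2),'grip',round(o['grip_width'],4),round(o['grip_force'],1),'delta tool mm',d.round(1), 'turn z', None if yaw is None else round(y-yaw,3))
E
python3 - <<'E'
from h import *
delta([.399,-.183,.036],1.119)
c=snap('wrist','w1');print(c['origin'],c['rotation'])
cv2.imwrite('pics/w1b.png',cv2.resize(cv2.imread('pics/w1.png'),(800,600)))
print(proj(c,[[.399,-.183,.073]])*800/512)
E
```

```text
t 2.93 pos [ 0.3996 -0.1831  0.2503] rpy [-3.1412 -0.      1.1246] F [-0.1  0.1  0.3] M [-0.04  0.09  0.  ] grip 0.0941 0.0 delta tool mm [-2.000e-01 -5.000e-01  2.143e+02] turn z 0.006
[ 0.43186876 -0.1141012   0.42909588] [ 2.87674455e+00 -3.75169812e-04 -4.45607031e-01]
[[397.85749352 268.23683401]]
```

View pics/w1b.png

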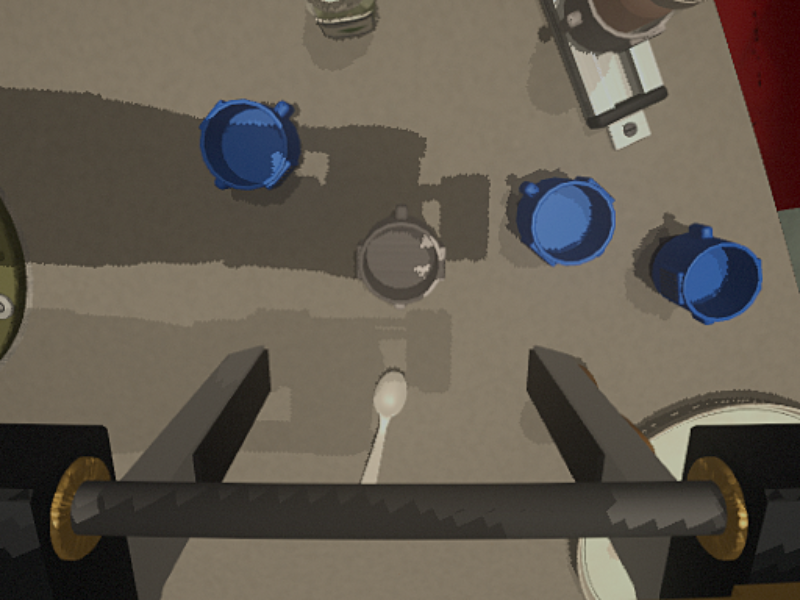

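The wrist view shows the steel cup with its rim centre at about (400,262), wing straight up at (402,213), and flats left and right at (358,265) and (442,262). It's aligned with the fingers.

```bash
python3 - <<'E'
from h import *
c=load('w1');s=.64
im=cv2.imread('pics/w1.png')[120:205,215:300]
cv2.imwrite('pics/w1c.png',cv2.resize(im,(595,595),interpolation=cv2.INTER_CUBIC))
print(pix2plane(c,[[400*s,262*s]],.073).round(4))
E
```

```text
[[ 0.4022 -0.1797  0.073 ]]
```

View pics/w1c.png

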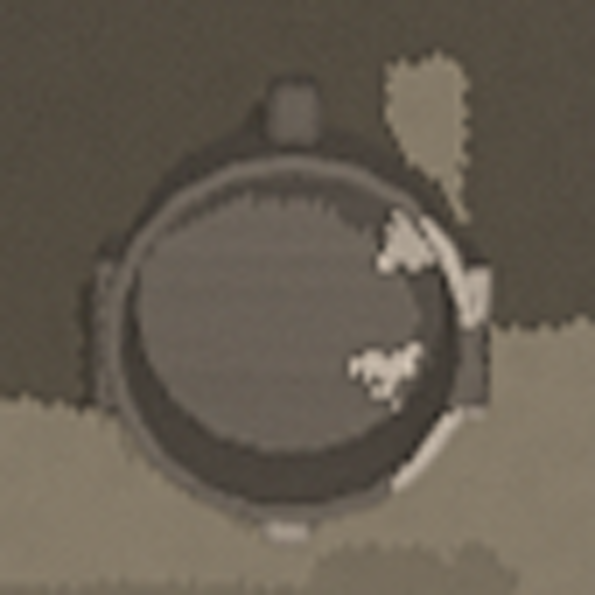

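```bash
python3 - <<'E'
from h import *
c=load('w1')
p=pix2plane(c,[[256.6,168.3]],.073)[0];print(p)
delta([(p[0]+.3998)/2,(p[1]-.1818)/2,.036],1.119)
E
```

```text
[ 0.40248054 -0.18059157  0.073     ]
t 2.98 pos [ 0.3997 -0.1831  0.2503] rpy [-3.1413e+00 -1.0000e-04  1.1250e+00] F [-0.2  0.6  0.5] M [-0.06  0.07  0.  ] grip 0.0941 0.0 delta tool mm [  2.4   0.6 214.3] turn z 0.006
```

>>> {"api": "carry_out", "payload": {
  "plan": [
    [[2.6,0.8,20,0,0,0.006,94],[0,0,30,0,0,0,94],[0,0,30,0,0,0,94],[0,0,30,0,0,0,94],[0,0,30,0,0,0,94],[0,0,25,0,0,0,94],[0,0,20,0,0,0,94],[0,0,15,0,0,0,94],[0,0,10,0,0,0,94],[0,0,4,0,0,0,94],[0,0,0,0,0,0,94],[0,0,0,0,0,0,94]]
  ]
}}

```text
time_s: 3.98
ee_pos: [0.4019, -0.1814, 0.0371]
eef_rot: [3.141, 0.0, 1.116]
force: [0.2, 0.7, -0.5]
grip_width: 0.0935
grip_force: 0.0
```

```bash
python3 - <<'E'
from h import *
delta([.4012,-.1815,.036],1.119)
c=snap('wrist','w2')
cv2.imwrite('pics/w2b.png',cv2.resize(cv2.imread('pics/w2.png')[150:384,100:412],(800,600),interpolation=cv2.INTER_CUBIC))
E
```

```text
t 3.98 pos [ 0.4019 -0.1814  0.0371] rpy [3.1408 0.     1.1157] F [ 0.2  0.7 -0.5] M [-0.05  0.05  0.01] grip 0.0935 0.0 delta tool mm [-0.4 -0.6  1.1] turn z -0.003
```

View pics/w2b.png

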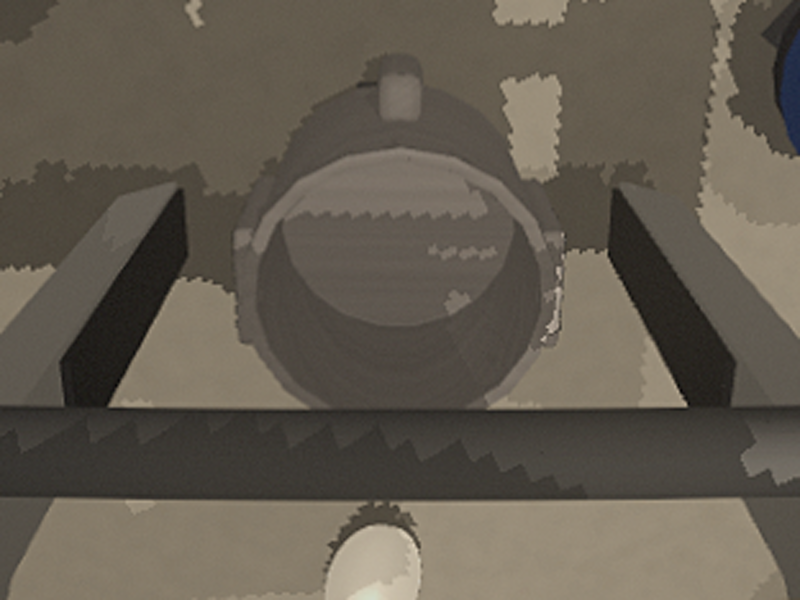

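The close look shows the cup centred between the fingers (398 against 399). The flats' top corners are at about (238,232)/(562,235) on the far side and (243,342)/(552,343) on the near side. I'll use them to check the fore-aft offset.

```bash
python3 - <<'E'
from h import *
c=load('w2');o=telemetry.get_obs();R=Ro.from_euler('xyz',o['eef_rot'])
uv=np.array([[240,232],[560,235],[243,342],[552,343],[388,83],[413,83]])*[.39,.39]+[100,150]
for z in (.07,.056): print(z,(R.inv().apply(pix2plane(c,uv,z)-o['ee_pos'])*1000).round(1).tolist())
# fingertips predicted at TCP plane
print('fingertips',((proj(c,o['ee_pos']+R.apply([[.008,.047,0],[.008,-.047,0],[-.008,.047,0]]))-[100,150])/.39).round(0))
print('rim pred (cx=0)',((proj(c,np.array([o['ee_pos'][0],o['ee_pos'][1],.073])+R.apply([[.029,0,0],[0,.029,0],[0,-.029,0],[0.0,0,0]]))-[100,150])/.39).round(0))
E
```

```text
0.07 [[12.3, -29.1, -32.8], [11.7, 28.8, -32.7], [-10.2, -29.7, -32.8], [-10.4, 28.5, -32.7], [40.1, -2.3, -32.7], [40.1, 2.0, -32.7]]
0.056 [[6.2, -31.9, -18.8], [5.5, 31.7, -18.7], [-18.4, -32.5, -18.8], [-18.7, 31.3, -18.7], [36.6, -2.4, -18.7], [36.6, 2.3, -18.7]]
fingertips [[615. 190.]
 [185. 189.]
 [610. 257.]]
rim pred (cx=0) [[402. 150.]
 [561. 301.]
 [242. 301.]
 [401. 301.]]
```

>>> {"api": "carry_out", "payload": {
  "plan": [
    [[0.6,0,1,0,0,0,94],[0,0,0,0,0,0,70],[0,0,0,0,0,0,55],[0,0,0,0,0,0,50],[0,0,0,0,0,0,50],[0,0,0,0,0,0,50],[0,0,0,0,0,0,50],[0,0,0,0,0,0,50],[0,0,0,0,0,0,50],[0,0,0,0,0,0,50]]
  ],
  "squeeze": 35
}}

```text
time_s: 4.87
ee_pos: [0.4019, -0.1807, 0.0355]
eef_rot: [3.142, 0.0, 1.115]
force: [-0.1, 0.2, 1.4]
grip_width: 0.0606
grip_force: 35.0
```

```bash
python3 - <<'E'
from h import *
delta([.598,.041,.19],1.571)
E
```

```text
t 4.87 pos [ 0.4019 -0.1807  0.0355] rpy [3.1415e+00 1.0000e-04 1.1148e+00] F [-0.1  0.2  1.4] M [-0.06  0.14  0.06] grip 0.0606 35.0 delta tool mm [ 285.4   78.5 -154.5] turn z -0.456
```

>>> {"api": "carry_out", "payload": {
  "plan": [
    [[0,0,-10,0,0,0,50],[0,0,-30,0,0,0,50],[0,0,-30,0,0,0,50],[0,0,-30,0,0,0,50],[0,0,-30,0,0,0,50],[0,0,-25,0,0,0,50],[0,0,0,0,0,-0.114,50],[0,0,0,0,0,-0.114,50],[0,0,0,0,0,-0.114,50],[0,0,0,0,0,-0.114,50],[30,0,0,0,0,0,50],[32,0,0,0,0,0,50],[32,0,0,0,0,0,50],[32,0,0,0,0,0,50],[32,0,0,0,0,0,50],[32,0,0,0,0,0,50],[32,0,0,0,0,0,50],[0,0,0,0,0,0,50]]
  ]
}}

```text
time_s: 6.37
ee_pos: [0.4013, 0.0452, 0.1911]
eef_rot: [3.141, -0.001, 1.574]
force: [0.4, -0.7, -2.8]
grip_width: 0.0612
grip_force: 35.0
```

>>> {"api": "carry_out", "payload": {
  "plan": [
    [[0,20,0,0,0,0,50],[0,30,0,0,0,0,50],[0,30,0,0,0,0,50],[0,30,0,0,0,0,50],[0,30,0,0,0,0,50],[0,30,0,0,0,0,50],[0,20,0,0,0,0,50],[0,6,0,0,0,0,50],[0,0,0,0,0,0,50],[0,0,0,0,0,0,50]]
  ]
}}

```text
time_s: 7.2
ee_pos: [0.5971, 0.0411, 0.1904]
eef_rot: [-3.141, 0.0, 1.571]
force: [0.5, -1.0, -2.0]
grip_width: 0.061
grip_force: 35.0
```

```bash
python3 - <<'E'
from h import *
delta([.598,.041,.19],1.571)
c=snap('wrist','w3');d=snap('top','t3')
cv2.imwrite('pics/w3b.png',cv2.resize(cv2.imread('pics/w3.png'),(800,600),interpolation=cv2.INTER_CUBIC))
E
```

```text
t 7.2 pos [0.5971 0.0411 0.1904] rpy [-3.1407e+00  1.0000e-04  1.5707e+00] F [ 0.5 -1.  -2. ] M [-0.09  0.07  0.04] grip 0.061 35.0 delta tool mm [-0.1  0.9  0.4] turn z -0.0
```

View pics/w3b.png

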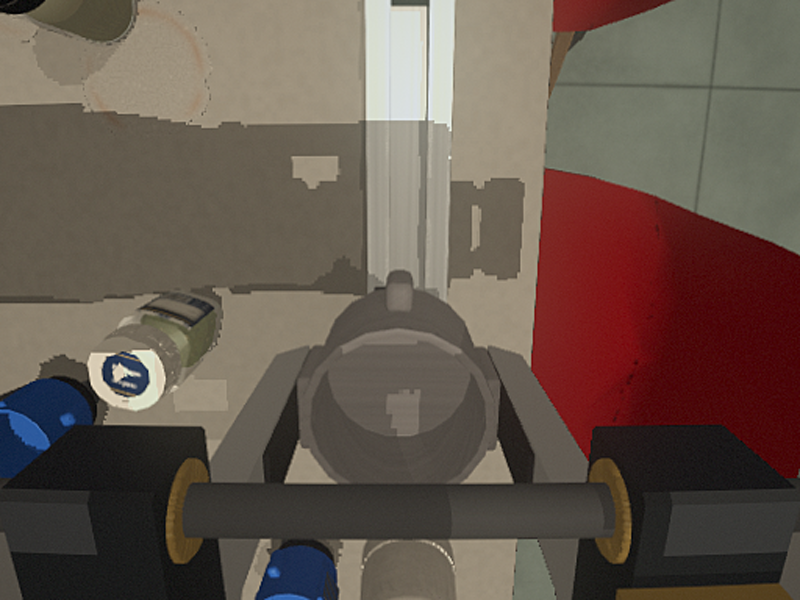

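The wrist view shows the slot beyond the cup, with rail edges at about x=366/450 and slot edges at about x=390/427 in 800-scale. I'll extract the edges numerically.

```bash
python3 - <<'E'
from h import *
c=load('w3');g=cv2.cvtColor(c['pixels'],cv2.COLOR_RGB2GRAY).astype(float)
o=np.array([.5971,.0411])
for rows in ((20,30),(40,50),(60,70),(90,100),(110,120),(135,145),(160,168)):
    p=g[rows[0]:rows[1],225:298].mean(0);d=np.diff(p);v=np.mean(rows)-.5
    i=[k for k in range(1,len(d)-1) if abs(d[k])>5 and abs(d[k])>=abs(d[k-1]) and abs(d[k])>=abs(d[k+1])]
    print(v,[(225.5+k,int(d[k]),(pix2plane(c,[[225.5+k,v]],.023)[0][:2]*1000).round(1).tolist()) for k in i])
E
```

```text
24.5 [(230.5, -9, [573.7, 185.1]), (233.5, 54, [576.5, 185.1]), (248.5, -9, [590.6, 185.1]), (268.5, -7, [609.5, 185.1]), (272.5, -107, [613.2, 185.1]), (274.5, 92, [615.1, 185.1]), (290.5, -67, [630.2, 185.2])]
44.5 [(229.5, -8, [572.5, 167.3]), (233.5, 72, [576.3, 167.3]), (248.5, -10, [590.6, 167.3]), (269.5, -7, [610.6, 167.3]), (272.5, -107, [613.5, 167.3]), (289.5, -86, [629.7, 167.3])]
64.5 [(230.5, -9, [573.1, 149.0]), (233.5, 80, [576.0, 149.0]), (248.5, -16, [590.5, 149.0]), (268.5, -6, [609.8, 149.0]), (273.5, 116, [614.6, 149.1]), (289.5, -49, [630.1, 149.1])]
94.5 [(230.5, -11, [572.7, 120.9]), (233.5, 55, [575.7, 120.9]), (246.5, 11, [588.4, 120.9]), (248.5, -20, [590.4, 120.9]), (267.5, -30, [609.1, 120.9]), (273.5, 33, [615.0, 120.9]), (275.5, -8, [617.0, 120.9]), (287.5, -11, [628.8, 121.0])]
114.5 [(229.5, -13, [571.4, 101.6]), (234.5, 45, [576.4, 101.6]), (248.5, -20, [590.3, 101.6]), (268.5, -31, [610.3, 101.6]), (272.5, 34, [614.3, 101.6]), (275.5, -6, [617.3, 101.6]), (285.5, 16, [627.2, 101.6]), (287.5, -47, [629.2, 101.6])]
139.5 [(231.5, -16, [573.0, 76.7]), (234.5, 66, [576.0, 76.6]), (248.5, -20, [590.2, 76.7]), (267.5, -28, [609.5, 76.7]), (272.5, 46, [614.6, 76.7]), (284.5, 10, [626.8, 76.7]), (286.5, -42, [628.8, 76.7])]
163.5 [(230.5, -15, [571.5, 51.9]), (234.5, 70, [575.7, 51.9]), (239.5, -5, [580.8, 51.9]), (246.5, 7, [588.1, 51.9]), (248.5, -18, [590.1, 51.9]), (266.5, -20, [608.7, 51.9]), (271.5, 31, [613.9, 51.9]), (286.5, -47, [629.4, 51.9])]
```

>>> {"api": "carry_out", "payload": {
  "plan": [
    [[0,2,-0.4,0,0,0.005,50],[0,2.5,20,0,0,0,50],[0,0,30,0,0,0,50],[0,0,30,0,0,0,50],[0,0,20,0,0,0,50],[0,0,15,0,0,0,50],[0,0,5,0,0,0,50],[0,0,0,0,0,0,50],[0,0,0,0,0,0,50]]
  ]
}}

```text
time_s: 8.05
ee_pos: [0.6027, 0.0414, 0.072]
eef_rot: [3.14, -0.0, 1.566]
force: [-0.6, -0.3, -1.5]
grip_width: 0.061
grip_force: 35.0
```

```bash
python3 - <<'E'
from h import *
delta([.6022,.041,.07],1.566)
c=snap('wrist','w4');g=cv2.cvtColor(c['pixels'],cv2.COLOR_RGB2GRAY).astype(float)
for rows in ((5,12),(20,30),(40,50),(60,70),(80,90),(100,110),(120,130)):
    p=g[rows[0]:rows[1],205:320].mean(0);d=np.diff(p);v=np.mean(rows)-.5
    i=[k for k in range(1,len(d)-1) if abs(d[k])>8 and abs(d[k])>=abs(d[k-1]) and abs(d[k])>=abs(d[k+1])]
    print(v,[(int(d[k]),(pix2plane(c,[[205.5+k,v]],.023)[0][:2]*1000).round(1).tolist()) for k in i])
E
```

```text
t 8.05 pos [0.6027 0.0414 0.072 ] rpy [ 3.1404 -0.      1.5657] F [-0.6 -0.3 -1.5] M [-0.09  0.06  0.07] grip 0.061 35.0 delta tool mm [-0.4 -0.5  2. ] turn z -0.0
8.0 [(-18, [573.8, 172.0]), (62, [576.3, 172.0]), (-34, [591.1, 171.8]), (35, [592.3, 171.8]), (-13, [610.7, 171.8]), (-97, [613.2, 171.7]), (86, [615.0, 171.7]), (-40, [629.8, 171.8])]
24.5 [(-14, [573.5, 162.5]), (61, [576.6, 162.4]), (-35, [590.9, 162.3]), (27, [592.1, 162.3]), (-102, [613.2, 162.2]), (58, [615.1, 162.2]), (-51, [630.0, 162.2])]
44.5 [(-16, [575.0, 150.7]), (44, [576.3, 150.7]), (-20, [590.7, 150.6]), (25, [592.0, 150.6]), (-95, [613.3, 150.5]), (97, [614.5, 150.5]), (-59, [629.6, 150.5])]
64.5 [(-11, [574.6, 138.7]), (42, [576.5, 138.7]), (-59, [591.1, 138.6]), (-90, [613.4, 138.5]), (139, [614.6, 138.5]), (-55, [629.9, 138.5])]
84.5 [(-19, [574.2, 126.4]), (45, [576.1, 126.4]), (-30, [590.9, 126.3]), (-31, [608.9, 126.2]), (63, [614.7, 126.2]), (-13, [616.0, 126.2]), (23, [626.3, 126.2]), (-66, [629.5, 126.2]), (15, [632.8, 126.2])]
104.5 [(-10, [573.1, 113.9]), (35, [575.7, 113.9]), (-12, [578.3, 113.8]), (-32, [590.7, 113.8]), (-21, [610.3, 113.7]), (40, [614.8, 113.7]), (-10, [616.8, 113.6]), (-30, [629.2, 113.6]), (58, [634.4, 113.6])]
124.5 [(-11, [573.3, 101.0]), (47, [576.0, 101.0]), (19, [577.3, 101.0]), (-30, [590.5, 100.9]), (-30, [610.3, 100.8]), (30, [615.0, 100.8]), (-56, [629.5, 100.7]), (57, [632.8, 100.7])]
```

>>> {"api": "carry_out", "payload": {
  "plan": [
    [[0,-0.3,6,0,0,0,50],[0,0,5,0,0,0,50],[0,0,1.5,0,0,0,50],[0,0,1.5,0,0,0,50],[0,0,1,0,0,0,50],[0,0,1,0,0,0,50],[0,0,0,0,0,0,50]]
  ]
}}

```text
time_s: 8.68
ee_pos: [0.602, 0.0413, 0.0547]
eef_rot: [-3.141, 0.0, 1.566]
force: [-0.1, 0.3, -2.1]
grip_width: 0.0608
grip_force: 35.0
```

```bash
python3 - <<'E'
from h import *
delta([.6024,.041,.0485],1.566)
E
```

```text
t 8.68 pos [0.602  0.0413 0.0547] rpy [-3.1414  0.      1.5658] F [-0.1  0.3 -2.1] M [-0.11  0.07 -0.03] grip 0.0608 35.0 delta tool mm [-0.3  0.4  6.2] turn z -0.0
```

>>> {"api": "carry_out", "payload": {
  "plan": [
    [[0,0,1.5,0,0,0,50],[0,0,1.5,0,0,0,50],[0,0,1.5,0,0,0,50],[0,0,1,0,0,0,50],[0,0,1,0,0,0,50],[0,0,1,0,0,0,50],[0,0,1,0,0,0,50],[0,0,0,0,0,0,50],[0,0,0,0,0,0,50]]
  ]
}}

```text
time_s: 9.43
ee_pos: [0.602, 0.0414, 0.0465]
eef_rot: [3.142, 0.0, 1.566]
force: [-3.0, -0.0, 3.7]
grip_width: 0.0607
grip_force: 35.0
```

```bash
python3 - <<'E'
from h import *
delta([.6024,.041,.0405],1.566)
E
```

```text
t 9.43 pos [0.602  0.0414 0.0465] rpy [3.1416 0.     1.5658] F [-3.  -0.   3.7] M [-0.06  0.7   0.  ] grip 0.0607 35.0 delta tool mm [-0.4  0.4  6. ] turn z -0.0
```

>>> {"api": "carry_out", "payload": {
  "plan": [
    [[0,-0.7,0,0,0,0,50],[0,0,1,0,0,0,50],[0,0,1,0,0,0,50],[0,0,1,0,0,0,50],[0,0,0,0,0,0,50],[0,0,0,0,0,0,50]]
  ]
}}

```text
time_s: 9.93
ee_pos: [0.6019, 0.0413, 0.0437]
eef_rot: [3.14, -0.0, 1.566]
force: [3.3, -0.5, 6.3]
grip_width: 0.0608
grip_force: 35.0
```

```bash
python3 - <<'E'
from h import *
delta([.6024,.041,.0405],1.566)
E
```

```text
t 9.93 pos [0.6019 0.0413 0.0437] rpy [ 3.14   -0.      1.5658] F [ 3.3 -0.5  6.3] M [-0.08 -0.48 -0.01] grip 0.0608 35.0 delta tool mm [-0.3  0.5  3.2] turn z -0.0
```

>>> {"api": "carry_out", "payload": {
  "plan": [
    [[0,0.35,0.5,0,0,0,50],[0,0,0.5,0,0,0,50],[0,0,0.3,0,0,0,50],[0,0,0,0,0,0,50],[0,0,0,0,0,0,50]]
  ]
}}

```text
time_s: 10.35
ee_pos: [0.602, 0.0414, 0.0424]
eef_rot: [3.141, -0.0, 1.566]
force: [2.5, -0.0, 6.5]
grip_width: 0.061
grip_force: 35.0
```

```bash
python3 - <<'E'
from h import *
delta([.6024,.041,.0405],1.566)
E
```

```text
t 10.35 pos [0.602  0.0414 0.0424] rpy [ 3.1409 -0.      1.5658] F [ 2.5 -0.   6.5] M [-0.06 -0.1  -0.03] grip 0.061 35.0 delta tool mm [-0.4  0.4  1.9] turn z -0.0
```

>>> {"api": "carry_out", "payload": {
  "plan": [
    [[0,0.2,0.5,0,0,0,50],[0,0,0.5,0,0,0,50],[0,0,0.5,0,0,0,50],[0,0,0.3,0,0,0,50],[0,0,0,0,0,0,50],[0,0,0,0,0,0,50]]
  ]
}}

```text
time_s: 10.85
ee_pos: [0.602, 0.0414, 0.0406]
eef_rot: [3.141, 0.0, 1.566]
force: [-0.2, -0.1, 7.6]
grip_width: 0.0608
grip_force: 35.0
```

```bash
python3 - <<'E'
from h import *
delta([.6024,.041,.0405],1.566)
E
```

```text
t 10.85 pos [0.602  0.0414 0.0406] rpy [3.1412 0.     1.5658] F [-0.2 -0.1  7.6] M [-0.06  0.26  0.  ] grip 0.0608 35.0 delta tool mm [-0.4  0.4  0.1] turn z -0.0
```

>>> {"api": "carry_out", "payload": {
  "plan": [
    [[0,0,0,0,0,0.05,50],[0,0,0,0,0,0.05,50],[0,0,0,0,0,0.05,50],[0,0,0,0,0,0.05,50],[0,0,0,0,0,0.05,50],[0,0,0,0,0,0.05,50],[0,0,0,0,0,0,50]]
  ]
}}

```text
time_s: 11.43
ee_pos: [0.602, 0.0412, 0.0406]
eef_rot: [3.141, 0.0, 1.263]
force: [0.6, -0.6, 8.2]
grip_width: 0.0613
grip_force: 35.0
```

```bash
python3 - <<'E'
from h import *
delta([.602,.0414,.0406],-.005)
E
```

```text
t 11.43 pos [0.602  0.0412 0.0406] rpy [3.1413e+00 2.0000e-04 1.2626e+00] F [ 0.6 -0.6  8.2] M [-0.22  0.31  0.03] grip 0.0613 35.0 delta tool mm [ 0.2 -0.  -0. ] turn z 1.268
```

Turning freely, so I'll continue.

>>> {"api": "carry_out", "payload": {
  "plan": [
    [[0,0,0,0,0,0.06,50],[0,0,0,0,0,0.06,50],[0,0,0,0,0,0.06,50],[0,0,0,0,0,0.06,50],[0,0,0,0,0,0.06,50],[0,0,0,0,0,0.06,50],[0,0,0,0,0,0.06,50],[0,0,0,0,0,0.06,50],[0,0,0,0,0,0.06,50],[0,0,0,0,0,0.06,50],[0,0,0,0,0,0,50]]
  ]
}}

```text
time_s: 12.35
ee_pos: [0.6019, 0.0413, 0.0406]
eef_rot: [3.142, -0.0, 0.662]
force: [-0.6, -0.6, 7.9]
grip_width: 0.061
grip_force: 35.0
```

```bash
python3 - <<'E'
from h import *
delta([.602,.0414,.0406],-.005)
E
```

```text
t 12.35 pos [0.6019 0.0413 0.0406] rpy [ 3.1415 -0.      0.6619] F [-0.6 -0.6  7.9] M [-0.06  0.41  0.03] grip 0.061 35.0 delta tool mm [ 0.1 -0.  -0. ] turn z 0.667
```

>>> {"api": "carry_out", "payload": {
  "plan": [
    [[0,0,0,0,0,0.06,50],[0,0,0,0,0,0.06,50],[0,0,0,0,0,0.06,50],[0,0,0,0,0,0.06,50],[0,0,0,0,0,0.06,50],[0,0,0,0,0,0.06,50],[0,0,0,0,0,0.06,50],[0,0,0,0,0,0.06,50],[0,0,0,0,0,0.06,50],[0,0,0,0,0,0.06,50],[0,0,0,0,0,0.06,50],[0,0,0,0,0,0,50],[0,0,0,0,0,0,50]]
  ]
}}

```text
time_s: 13.43
ee_pos: [0.6022, 0.0413, 0.0407]
eef_rot: [3.142, -0.001, 0.005]
force: [-0.1, -0.3, 7.5]
grip_width: 0.0609
grip_force: 35.0
```

```bash
python3 - <<'E'
from h import *
delta([.602,.0414,.0406],-.005)
E
```

```text
t 13.43 pos [0.6022 0.0413 0.0407] rpy [ 3.1415e+00 -8.0000e-04  5.2000e-03] F [-0.1 -0.3  7.5] M [ 0.01  0.15 -0.1 ] grip 0.0609 35.0 delta tool mm [-0.2 -0.1  0.1] turn z 0.01
```

>>> {"api": "carry_out", "payload": {
  "plan": [
    [[0,0,-0.6,0,0,0.01,50],[0,0,-0.6,0,0,0,50],[0,0,0,0,0,0,50],[0,0,0,0,0,0,50]]
  ]
}}

```text
time_s: 13.77
ee_pos: [0.6022, 0.0413, 0.0418]
eef_rot: [3.141, -0.001, -0.004]
force: [0.1, -1.2, 6.6]
grip_width: 0.0607
grip_force: 35.0
```

>>> {"api": "carry_out", "payload": {
  "plan": [
    [[0,0,-0.5,0,0,0,50],[0,0,0,0,0,0,50],[0,0,0,0,0,0,50]]
  ]
}}

```text
time_s: 14.02
ee_pos: [0.6021, 0.0413, 0.042]
eef_rot: [3.141, -0.001, -0.004]
force: [2.8, -1.3, 3.5]
grip_width: 0.0607
grip_force: 35.0
```

>>> {"api": "carry_out", "payload": {
  "plan": [
    [[0,0,-0.3,0,0,0,50],[0,-1,0,0,0,0,50],[0,-1.5,0,0,0,0,50],[0,-1.5,0,0,0,0,50],[0,-1.5,0,0,0,0,50],[0,-1.5,0,0,0,0,50],[0,0,0,0,0,0,50]]
  ]
}}

```text
time_s: 14.6
ee_pos: [0.6021, 0.047, 0.042]
eef_rot: [3.139, -0.0, -0.004]
force: [5.0, -9.4, 0.3]
grip_width: 0.0607
grip_force: 35.0
```

```bash
python3 - <<'E'
from h import *
delta([.602,.0414,.042],-.005)
E
```

```text
t 14.6 pos [0.6021 0.047  0.042 ] rpy [ 3.1394e+00 -2.0000e-04 -4.3000e-03] F [ 5.  -9.4  0.3] M [-1.97 -0.74  0.08] grip 0.0607 35.0 delta tool mm [-0.1  5.6  0. ] turn z 0.001
```

>>> {"api": "carry_out", "payload": {
  "plan": [
    [[0.4,0,0.5,0,0,0,50],[0,-1.5,0,0,0,0,50],[0,-1.5,0,0,0,0,50],[0,-1.5,0,0,0,0,50],[0,-1.5,0,0,0,0,50],[0,0,0,0,0,0,50]]
  ]
}}

```text
time_s: 15.1
ee_pos: [0.6023, 0.0538, 0.0419]
eef_rot: [3.14, 0.0, -0.004]
force: [0.1, -4.8, 6.8]
grip_width: 0.0609
grip_force: 35.0
```

```bash
python3 - <<'E'
from h import *
delta([.602,.0414,.042],-.005)
E
```

```text
t 15.1 pos [0.6023 0.0538 0.0419] rpy [ 3.1405e+00  2.0000e-04 -4.2000e-03] F [ 0.1 -4.8  6.8] M [-0.92 -0.    0.02] grip 0.0609 35.0 delta tool mm [-0.2 12.4 -0. ] turn z 0.001
```

>>> {"api": "carry_out", "payload": {
  "plan": [
    [[0,0,-0.4,0,0,0,50],[0,-1.5,0,0,0,0,50],[0,-1.5,0,0,0,0,50],[0,0,0,0,0,0,50]]
  ]
}}

```text
time_s: 15.43
ee_pos: [0.6022, 0.0563, 0.042]
eef_rot: [3.14, 0.001, -0.004]
force: [1.8, -7.4, 3.0]
grip_width: 0.061
grip_force: 35.0
```

>>> {"api": "carry_out", "payload": {
  "plan": [
    [[0,-1.5,0,0,0,0,50],[0,-1.5,0,0,0,0,50],[0,0,0,0,0,0,50]]
  ]
}}

```text
time_s: 15.68
ee_pos: [0.6023, 0.0593, 0.042]
eef_rot: [3.14, 0.0, -0.004]
force: [2.4, -7.7, 2.6]
grip_width: 0.0608
grip_force: 35.0
```

>>> {"api": "carry_out", "payload": {
  "plan": [
    [[0,-1.5,0,0,0,0,50],[0,-1.5,0,0,0,0,50],[0,0,0,0,0,0,50]]
  ]
}}

```text
time_s: 15.93
ee_pos: [0.6022, 0.0623, 0.042]
eef_rot: [3.14, 0.001, -0.004]
force: [2.0, -6.3, 3.2]
grip_width: 0.0612
grip_force: 35.0
```

>>> {"api": "carry_out", "payload": {
  "plan": [
    [[0,-1.5,0,0,0,0,50],[0,-1.5,0,0,0,0,50],[0,0,0,0,0,0,50]]
  ]
}}

```text
time_s: 16.18
ee_pos: [0.6023, 0.0654, 0.042]
eef_rot: [3.14, 0.001, -0.004]
force: [2.0, -8.0, 1.6]
grip_width: 0.0608
grip_force: 35.0
```

>>> {"api": "carry_out", "payload": {
  "plan": [
    [[0,-1.5,0,0,0,0,50],[0,-1.5,0,0,0,0,50],[0,0,0,0,0,0,50]]
  ]
}}

```text
time_s: 16.43
ee_pos: [0.6023, 0.0683, 0.042]
eef_rot: [3.14, 0.001, -0.004]
force: [2.5, -7.6, 3.3]
grip_width: 0.0606
grip_force: 35.0
```

>>> {"api": "carry_out", "payload": {
  "plan": [
    [[0,-1.5,0,0,0,0,50],[0,-1,0,0,0,0,50],[0,0,0,0,0,0,50]]
  ]
}}

```text
time_s: 16.68
ee_pos: [0.6023, 0.0708, 0.042]
eef_rot: [3.14, 0.0, -0.004]
force: [2.1, -7.7, 2.4]
grip_width: 0.0605
grip_force: 35.0
```

>>> {"api": "carry_out", "payload": {
  "plan": [
    [[0,-1.5,0,0,0,0,50],[0,-1.5,0,0,0,0,50],[0,0,0,0,0,0,50]]
  ]
}}

```text
time_s: 16.93
ee_pos: [0.6023, 0.0738, 0.042]
eef_rot: [3.14, 0.0, -0.004]
force: [1.8, -7.5, 2.3]
grip_width: 0.0608
grip_force: 35.0
```

>>> {"api": "carry_out", "payload": {
  "plan": [
    [[0,-1.5,0,0,0,0,50],[0,-1,0,0,0,0,50],[0,0,0,0,0,0,50]]
  ]
}}

```text
time_s: 17.18
ee_pos: [0.6023, 0.0763, 0.042]
eef_rot: [3.14, 0.001, -0.004]
force: [3.2, -8.4, 3.4]
grip_width: 0.0612
grip_force: 35.0
```

>>> {"api": "carry_out", "payload": {
  "plan": [
    [[0.1,-1.5,0,0,0,0,50],[0,-1.5,0,0,0,0,50],[0,0,0,0,0,0,50]]
  ]
}}

```text
time_s: 17.43
ee_pos: [0.6024, 0.0794, 0.042]
eef_rot: [3.14, 0.001, -0.004]
force: [1.0, -6.3, 3.1]
grip_width: 0.0608
grip_force: 35.0
```

>>> {"api": "carry_out", "payload": {
  "plan": [
    [[0,-1.5,0,0,0,0,50],[0,-1,0,0,0,0,50],[0,0,0,0,0,0,50]]
  ]
}}

```text
time_s: 17.68
ee_pos: [0.6024, 0.0819, 0.042]
eef_rot: [3.14, 0.001, -0.004]
force: [1.0, -7.1, 2.7]
grip_width: 0.0608
grip_force: 35.0
```

>>> {"api": "carry_out", "payload": {
  "plan": [
    [[0,-1.5,0,0,0,0,50],[0,-1.5,0,0,0,0,50],[0,0,0,0,0,0,50]]
  ]
}}

```text
time_s: 17.93
ee_pos: [0.6024, 0.085, 0.042]
eef_rot: [3.14, 0.001, -0.004]
force: [1.0, -5.9, 4.2]
grip_width: 0.0607
grip_force: 35.0
```

>>> {"api": "carry_out", "payload": {
  "plan": [
    [[0,-1.5,0,0,0,0,50],[0,-1,0,0,0,0,50],[0,0,0,0,0,0,50]]
  ]
}}

```text
time_s: 18.18
ee_pos: [0.6025, 0.0877, 0.0423]
eef_rot: [3.141, 0.0, -0.004]
force: [1.2, -4.6, 6.1]
grip_width: 0.0607
grip_force: 35.0
```

Height and Fz both rose, so the foot is entering the notch. I'll creep 1 mm further and raise.

>>> {"api": "carry_out", "payload": {
  "plan": [
    [[0,-1,0,0,0,0,50],[0,0,-0.5,0,0,0,50],[0,0,-0.5,0,0,0,50],[0,0,0,0,0,0,50],[0,0,0,0,0,0,50]]
  ]
}}

```text
time_s: 18.6
ee_pos: [0.6025, 0.0888, 0.0433]
eef_rot: [3.141, 0.0, -0.004]
force: [0.1, -3.6, 5.8]
grip_width: 0.0609
grip_force: 35.0
```

>>> {"api": "carry_out", "payload": {
  "plan": [
    [[0,-1,0,0,0,0,50],[0,0,-0.7,0,0,0,50],[0,0,-0.7,0,0,0,50],[0,0,-0.6,0,0,0,50],[0,0,0,0,0,0,50],[0,0,0,0,0,0,50]]
  ]
}}

```text
time_s: 19.1
ee_pos: [0.6025, 0.0902, 0.0451]
eef_rot: [3.141, 0.0, -0.004]
force: [0.0, -3.9, 4.3]
grip_width: 0.061
grip_force: 35.0
```

>>> {"api": "carry_out", "payload": {
  "plan": [
    [[0,0,-0.5,0,0,0,50],[0,0,-0.3,0,0,0,50],[0,0,0,0,0,0,50],[0,0,0,0,0,0,50]]
  ]
}}

```text
time_s: 19.43
ee_pos: [0.6025, 0.0904, 0.0459]
eef_rot: [3.142, 0.0, -0.004]
force: [0.7, -3.3, 3.8]
grip_width: 0.0609
grip_force: 35.0
```

```bash
python3 - <<'E'
from h import *
delta([.6024,.09,.046],-.005)
E
```

```text
t 19.43 pos [0.6025 0.0904 0.0459] rpy [ 3.1416e+00  2.0000e-04 -4.1000e-03] F [ 0.7 -3.3  3.8] M [-0.73  0.1  -0.06] grip 0.0609 35.0 delta tool mm [-0.1  0.4 -0.1] turn z 0.001
```

>>> {"api": "carry_out", "payload": {
  "plan": [
    [[0,0,-0.2,0,0,0,50],[0,0,0,0,0,0,64],[0,0,0,0,0,0,70],[0,0,0,0,0,0,94],[0,0,0,0,0,0,94],[0,0,0,0,0,0,94],[0,0,0,0,0,0,94]]
  ]
}}

```text
time_s: 20.02
ee_pos: [0.6025, 0.0904, 0.0461]
eef_rot: [-3.142, 0.0, -0.004]
force: [0.1, 0.5, -0.2]
grip_width: 0.0924
grip_force: 0.0
```

>>> {"api": "carry_out", "payload": {
  "plan": [
    [[0,0,-10,0,0,0,94],[0,0,-20,0,0,0,94],[0,0,-30,0,0,0,94],[0,0,-30,0,0,0,94],[0,0,-30,0,0,0,94],[0,0,0,0,0,0,94],[0,0,0,0,0,0,94]]
  ]
}}

```text
time_s: 20.6
ee_pos: [0.6032, 0.0904, 0.1684]
eef_rot: [-3.141, -0.004, -0.004]
force: [-0.7, -1.1, -1.5]
grip_width: 0.0941
grip_force: 0.0
```

```bash
python3 - <<'E'
from h import *
delta([.6025,.0904,.1],-.005)
c=snap('wrist','w5');d=snap('top','t5');s=snap('scene','s5')
a=cv2.resize(cv2.imread('pics/w5.png'),(400,300));
t=cv2.resize(cv2.imread('pics/t5.png')[110:185,150:250],(400,300),interpolation=cv2.INTER_CUBIC)
q=cv2.resize(cv2.imread('pics/s5.png')[130:235,210:350],(400,300),interpolation=cv2.INTER_CUBIC)
e=cv2.resize(cv2.imread('pics/w5.png')[60:264,120:392],(400,300),interpolation=cv2.INTER_CUBIC)
cv2.imwrite('pics/fin.png',np.vstack([np.hstack([a,t]),np.hstack([q,e])]))
E
```

```text
t 20.6 pos [0.6032 0.0904 0.1684] rpy [-3.1412 -0.0036 -0.0042] F [-0.7 -1.1 -1.5] M [-0.05  0.19  0.03] grip 0.0941 0.0 delta tool mm [-0.9  0.1 68.4] turn z 0.001
```

View pics/fin.png

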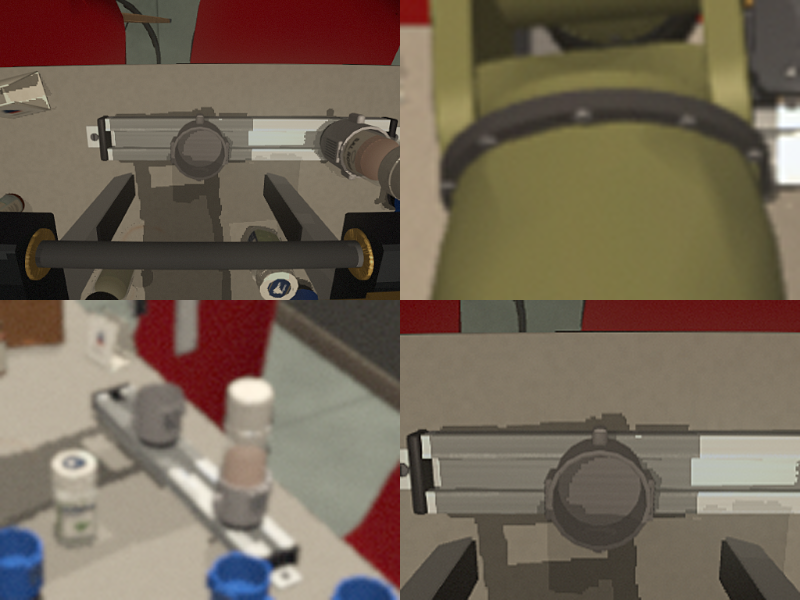

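The cup stands upright in the rail, with its wing pointing across the rail at (600,437) in the lower-right panel. The neighbour jar and spice jar are undisturbed and the gripper is clear. Handing in.

```bash
python3 -c "
from station import ctrl
print(ctrl.hand_in())"
```

```text
the job is handed in; nothing more can be done
None
```

The cup is back on the rail: foot turned across it and sprung up into its seat about 64 mm towards +y, then released and handed in at about 21 s. The hand-in call did not return the verdict.

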